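Tip the thread carton into the packing field

ROBOT

A 6-joint arm with a two-finger parallel gripper is mounted at the origin on the work surface. World frame = base frame: x ahead of the robot, y to its left, z up, the work surface at z = 0. Lengths are in mm, angles in rad, forces in N, time in s.
With the tool pointing down it reaches from about 275 to 1000 mm from the base axis. Payload 8.4 kg.
Tool frame: the origin (TCP) lies midway between the tips of the shut fingers; the grasp point (between the pads) lies 19 mm behind it; z points along the fingers, y is the line along which they close (so a half turn about z gives the same grasp; the last joint's range is limited). The gripper opens to 85 mm and grips with 20 to 120 N. Pads are 22 mm wide; open, the fingers measure 114 mm over their backs; the gripper's body (76 mm by 85 mm) begins 54 mm behind the grasp point. The pads swing forward as they close: fully open they stand 13 mm farther back than shut.
Start: joints at [1.119, 0.353, 1.633, -0, 1.155, -0.002], TCP at [271.74, 562.837, 231.281] pointing down, gripper open.
Joint ranges: [-2.63, 2.63], [-0.92, 2.1], [0.06, 2.66], [-1.3, 4.44], [0, 2.69], [-3.02, 3.02]. Speed limits (rad/s): [2.22, 2.22, 2.79, 3.14, 3.14, 3.14].

INTERFACE

Orientations are given as [roll, pitch, yaw] about the fixed x, y, z axes, in that order (R = Rz(yaw) Ry(pitch) Rx(roll)).
In Python, from rig import r gives the robot as it stands.
- The arm moves only by the shell command python3 -m inch 'ROWS' [OPENING] [FORCE]. ROWS is JSON, a list that holds one entry, the list of rows, each a list of 6 numbers: the shift along the tool's x, y, z scaled (see below), then the turn, a rotation vector about the tool's x, y, z scaled (see below). In form: [[[tx, ty, tz, wx, wy, wz], ...]]. A call has 1 to 8 rows; each row is the pose to reach, as a shift and turn from the pose commanded when the call began, along the tool's axes at that moment, turning the shorter way round; what a row does not reach only later rows make up. The controller multiplies each number of a shift by 20 cm and each number of a turn by pi rad. A row lasts 1/12 s, in which the tool goes at most 41.7 mm and 7.16 degrees, less where a joint would pass 70% of its speed; a pose out of reach is approached as far as the arm can. A call with a number of a shift or a turn outside -1 to 1 is refused whole. A call with a gripper value outside its range is refused whole. OPENING is the gripper's target within -1 to 1 (fully open at 1, half-way at 0, shut at -1), set as the call begins (- or left out, the last holds). The fingers move at their own pace and stop on an object; FORCE is the grip in N (left out, the last holds). Time passes only in rows, so rows that repeat a pose let the fingers close. It gives the time, the measured TCP pose, the force, the opening and the grip force at its end, in the units of the state.
- r.sense(): the state, without advancing time (a new reading comes with each control period).
- r.grab_frame(name): name is "scene" or "top" or "wrist"; returns the picture (480x640x3 uint8, red, green, blue); there is no depth.
- r.camera_info(name): a dict with "K" (3x3 intrinsics, pixels), "rvec" (rotation vector, rad) and "tvec" (3), from world to camera coordinates, as OpenCV has them; the wrist camera has in their place "mount" (4x4, takes a point from camera to tool coordinates, whose origin is the TCP and whose axes are the flange's). Camera axes: x right, y down, z forward; pixel columns grow to the right and rows downward; lengths in mm; the calibration is good to about 2 mm. A picture is of the moment at which its call begins: read the wrist's pose just before it. camera_info takes no time and is no camera call.
- r.sign_off(): hands the job in; it is judged then, once.
The state is a dict: "clock": time; "qpos": joint angles; "qvel": joint speeds; "joint_efforts": joint torques, N m; "eef_pos": TCP position; "tcp_rot": TCP orientation; "contact_force": force on the tool from outside, world axes, zero at the start; "wrist_torque": the same for the moment, N m; "opening": opening from 0.0 (shut) to 1.0 (fully open); "grasp_force": force on a finger pad.
Only numpy, scipy, OpenCV 4.12 (cv2) and the standard library are available. Lean on these libraries where they do the work, as an engineer would, in place of code of your own. Each camera call takes 0.05 s, during which the arm holds its last target. There are 200 camera calls.

TASK

Gently push the round pin tin out of the yellow taped field, sliding it upright until it is clear of the tape; then push the standing red carton near its top so that it falls onto its plain back inside the field, window side up, with no part of it beyond the outer edge of the tape. Only push with the fingers: do not pinch or lift anything, and leave everything else on the table where it is.

Things in the scene. Friction and masses are not known exactly. Their poses are not given: they have to be found in the camera images.
- field: The packing field: a rectangle of flat yellow tape on the green cutting mat, 190 mm along its x axis and 120 mm along y, over the outer edges of the 10 mm wide tape. Fixed, nothing to bump into. Origin: its centre, on the table. Its +x axis points away from the red carton, which stands at its -x end.
- carton: Red thread carton, a rigid closed box on end: 40 mm thick (x), 80 wide (y), 150 tall (z), 0.14 to 0.28 kg. Origin: centre of its underside. Window face (white, six red spools) is -x; the plain back, +x, faces the field, parallel to it within 3 degrees. Pushed slowly on the window face 100 mm up or higher, it tips about the foot of its back without sliding and, past 15 degrees, falls by itself.
- carton_foot_l (a point): Corner of the carton's plain back face: bottom, +y side (carton frame 20, 40, 0 mm). The four corners of the back come to lie on the mat.
- carton_foot_r (a point): Corner of the carton's back face: bottom, -y side (20, -40, 0 mm).
- carton_top_l (a point): Corner of the carton's back face: top, +y side (20, 40, 150 mm).
- carton_top_r (a point): Corner of the carton's back face: top, -y side (20, -40, 150 mm).
- tin: Round white pin tin, closed, 64 mm diameter, 28 mm tall, 0.08 to 0.17 kg, a ring of coloured pin heads on its top. It stands on the mat inside the packing field, loose, and slides when pushed. Origin: centre of its underside.
- carton_blue: Carton of the same make and size as the red one (40 x 80 x 150 mm) but blue, standing upright on the mat. Origin: centre of its underside. Stays where it is.
- spool_white: Spool of white thread standing on end, 40 mm diameter, 55 mm tall. Origin: centre of its underside. Stays where it is.
- spool_teal: Spool of blue-and-white thread with white rims standing on end, 40 mm diameter, 55 mm tall. Origin: centre of its underside. Stays where it is.
- button_jar: Amber glass jar with a metal cap, 64 mm diameter, 85 mm tall. Origin: centre of its underside. Stays where it is.
- tape_measure: Round green tape-measure case lying flat, 64 mm diameter, 20 mm thick. Origin: centre of its underside. Stays where it is.
- scissors: Steel scissors with black handles lying flat, 210 mm long along their y axis, 85 mm wide, 11 mm thick. Origin: beneath the pivot, on the table. They stay where they are.
There are look-alikes about, which are no part of the job. Several things have the shape of the carton; the one meant has the colours described above.

How it is judged:
By the outcome, as a careful person would: the job done as asked, in the order asked, and still so for the second after the job is handed in, with the robot touching nothing.
It also fails if it takes over 48 s, if anything falls off the work surface, if the arm or the gripper's body presses on something with over 40 N, if the wrist force passes 120 N, or if a joint passes its speed limit or range.

## Working session

There is one attempt and no reset: what is moved stays moved. The work goes in short steps, Python scripts to look and compute and a shell command to move; the robot and the scene stay as the last step left them, time stands still between calls to the robot, and variables do not carry over. Pictures are saved under pics/ and viewed, at most 10 in all, crops included, and the job is handed in when it is done.

```bash
mkdir -p pics; ls
python3 - <<'E'
from rig import r
import cv2
for n in("scene","top"):
    cv2.imwrite(f"pics/{n}0.png",r.grab_frame(n)[:,:,::-1]); print(n,r.camera_info(n))
s=r.sense();print(s['eef_pos'],s['tcp_rot'],s['clock'])
E
```

```text
pics
scene {'K': array([[560.47538713,   0.        , 316.94296185],
       [  0.        , 560.47538713, 246.1600434 ],
       [  0.        ,   0.        ,   1.        ]]), 'rvec': array([ 1.02905108,  2.25805312, -1.16936756]), 'tvec': array([ 356.99525388, -153.63091794, 1758.73691789])}
top {'K': array([[534.47137662,   0.        , 323.55843661],
       [  0.        , 534.47137662, 244.35567972],
       [  0.        ,   0.        ,   1.        ]]), 'rvec': array([ 2.23660294, -1.96066318,  0.20305228]), 'tvec': array([-61.90855043, 593.99734317, 953.89258394])}
[271.55585397 562.45173021 230.64075175] [-3.14037089e+00 -8.55537625e-06  2.69178740e+00] 0.1
```

View pics/top0.png

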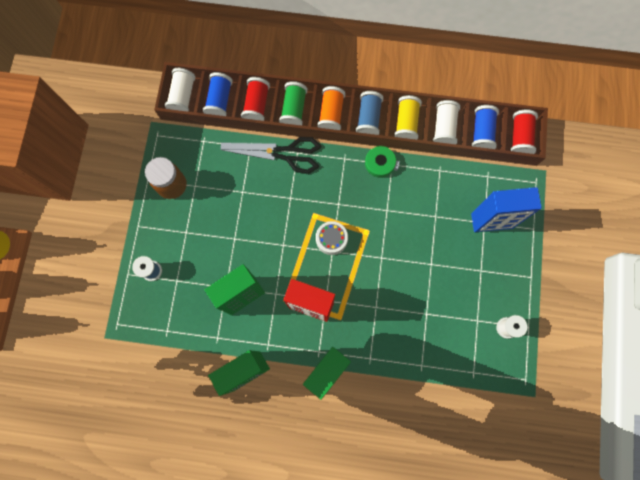

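View pics/scene0.png

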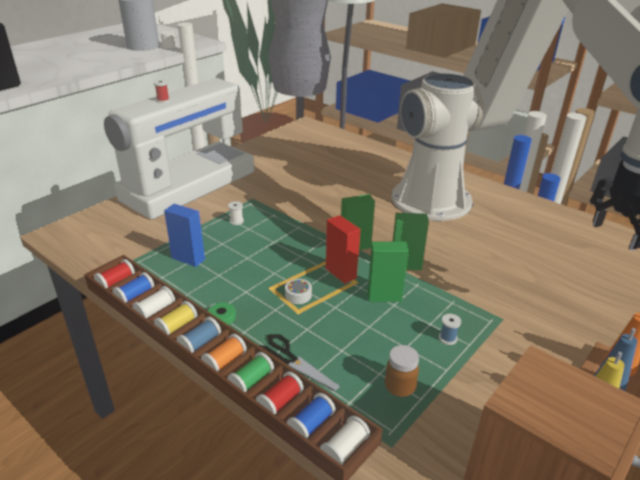

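Top view: the red carton's top is at about (310,297). It is the only red one; the others are green at (233,290), (238,373), (326,373) and blue at (507,210). The white tin is at (331,237), inside the yellow field at about (330,268). I'll enlarge this area to confirm and measure it.

```bash
cat > h.py <<'E'
import numpy as np,cv2
from rig import r
def ray(n,uv,z):
    c=r.camera_info(n);R=cv2.Rodrigues(c['rvec'])[0];C=-R.T@c['tvec']
    p=cv2.undistortPoints(np.float32(uv).reshape(-1,1,2),c['K'],None).reshape(-1,2)
    d=np.c_[p,np.ones(len(p))]@R
    return (C+d*((z-C[2])/d[:,2])[:,None])[:,:2]
def proj(n,X):
    c=r.camera_info(n);return cv2.projectPoints(np.float32(X).reshape(-1,1,3),c['rvec'],c['tvec'],c['K'],None)[0].reshape(-1,2)
E
python3 - <<'E'
from h import *
im=cv2.imread("pics/top0.png");cv2.imwrite("pics/c1.png",cv2.resize(im[200:400,190:390],(600,600),interpolation=2))
h=cv2.cvtColor(im,cv2.COLOR_BGR2HSV)
m=cv2.inRange(h,(20,120,120),(32,255,255));m[:200]=0;m[340:]=0;m[:,:270]=0;m[:,390:]=0
y,x=np.nonzero(m);P=ray("top",np.c_[x,y],0)
np.save("tape.npy",P);print(cv2.minAreaRect(P.astype(np.float32)),cv2.boxPoints(cv2.minAreaRect(P.astype(np.float32))))
for n,uv,z in[("tin",(331,236),28),("jar",(161,171),85),("teal",(144,266),55),("white",(517,326),55),("tape",(381,161),20),("gr1",(233,285),150),("gr2",(238,373),150),("gr3",(326,373),150),("blue",(507,205),150)]:print(n,ray("top",[uv],z))
E
```

```text
((569.7366333007812, 6.743316650390625), (122.00164794921875, 190.71153259277344), 79.48147583007812) [[464.84732 -35.82493]
 [652.3541  -70.63997]
 [674.626    49.31156]
 [487.11914  84.1266 ]]
tin [[622.93881141   5.12547001]]
jar [[694.13532817 343.56222907]]
teal [[512.26829623 349.73750801]]
white [[ 491.99932361 -359.1744015 ]]
tape [[794.65522766 -76.11791119]]
gr1 [[487.97035281 157.66597921]]
gr2 [[344.82689846 125.15980052]]
gr3 [[363.91031334 -18.84485327]]
blue [[ 690.90322141 -297.18648598]]
```

View pics/c1.png

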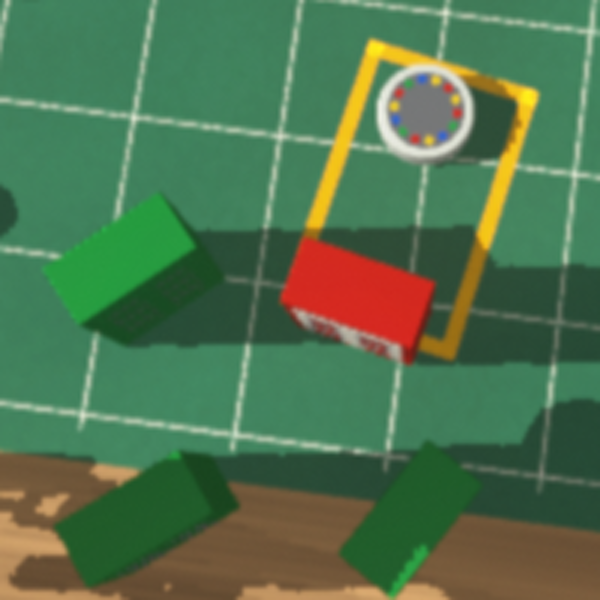

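Run:
```python
from h import *
from scipy.optimize import minimize
F=np.array([569.7,6.7]);a=np.deg2rad(-10.52);E=np.array([[np.cos(a),np.sin(a)],[-np.sin(a),np.cos(a)]])
im=cv2.imread("pics/scene0.png");h=cv2.cvtColor(im,cv2.COLOR_BGR2HSV)
m=(cv2.inRange(h,(0,120,50),(9,255,255))|cv2.inRange(h,(171,120,50),(180,255,255)));m[:,:315]=0;m[:,365:]=0;m[:205]=0;m[295:]=0
B=np.array([[x,y,z] for x in(-20,20) for y in(-40,40) for z in(0,150)],float)
def box(p):
    c,s=np.cos(p[2]),np.sin(p[2]);return np.c_[B[:,:2]@np.array([[c,s],[-s,c]])+p[:2],B[:,2]]
def cost(p):
    h=cv2.convexHull(proj("scene",box([p[0],p[1],p[2]/100])).astype(np.float32));k=np.zeros((480*4,640*4),np.uint8)
    cv2.fillConvexPoly(k,np.int32(h*4+2),255);k=cv2.resize(k,(640,480),interpolation=cv2.INTER_AREA)
    return np.abs(k.astype(float)-m).sum()/255
best=min((minimize(cost,[x,y,-18.4],method="Nelder-Mead",options=dict(initial_simplex=[[x,y,-18.4],[x+8,y,-18],[x,y+8,-18],[x,y,-25]])) for x in(475,495) for y in(10,25)),key=lambda q:q.fun)
print(best.x,best.fun,m.sum()/255)
p=best.x.copy();p[2]/=100
print("field coords",E@(p[:2]-F),np.rad2deg(p[2]-a))
print("top proj crop",(proj("top",box(p))-[190,200])*3)
T=ray("top",np.array([[303,237],[434,284],[281,300]])/3+[190,200],150);print("top corners in field",(T-F)@E.T)
# tin via scene
for uv in[(298.5,285)]:print("tin scene",ray("scene",[uv],28), "tin field",E@(ray("top",[(331,236)],28)[0]-F))
im=cv2.imread("pics/top0.png")[200:400,190:390];im=cv2.resize(im,(600,600))
for q in (proj("top",box(p))-[190,200])*3:cv2.circle(im,tuple(int(v) for v in q),3,(255,255,0),-1)
fc=np.c_[np.array([[95,60],[95,-60],[-95,-60],[-95,60]])@E+F,np.zeros(4)]
cv2.polylines(im,[np.int32((proj("top",fc)-[190,200])*3)],True,(255,0,255),1)
cv2.imwrite("pics/c2.png",im)
```

```text
[491.53415212  31.1034895  -27.5160701 ] 81.3529411764706 1872.0
field coords [-81.30753479   9.72187536] -5.245546854933581
top proj crop [[401.60430908 357.51681519]
 [400.83215332 338.35519409]
 [290.04162598 309.13375854]
 [271.2774353  282.31118774]
 [425.61300659 301.37164307]
 [428.71728516 273.32025146]
 [314.69439697 253.69702148]
 [300.0302124  218.22821045]]
top corners in field [[ -67.45896365   42.62257094]
 [ -69.90451869  -36.64878676]
 [-105.35008375   42.87877804]]
tin scene [[624.70211975   6.81336474]] tin field [52.63140846  8.17221076]
```

View pics/c2.png

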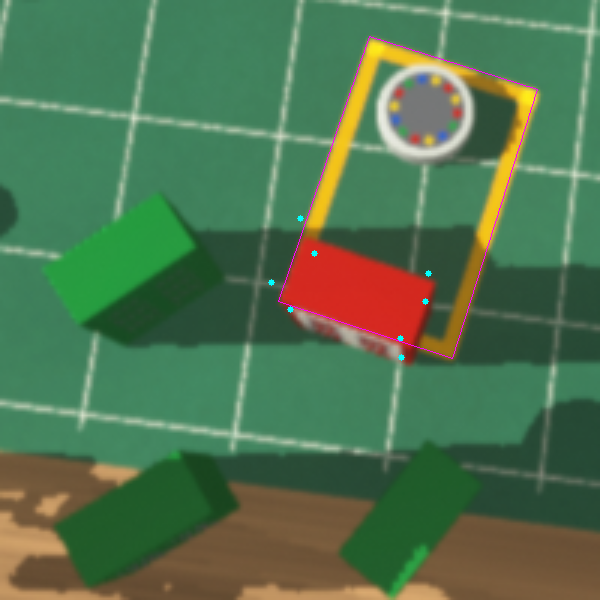

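The magenta field outline matches the tape. The scene-view fit of the carton (cyan dots) is off, so I'm using the top-face corners at crop (303,237) and (434,284). They put the back face at fx about -69 and fy -37..43, with a yaw of about -2° to the field. The red carton shows spools on its -x side and stands at the field's -x end, so it is the right one. The tin is at field (53, 8), and I'll push it along +x with the fingers half open as a cradle.

```bash
cat > go.py <<'E'
import sys
from h import *
from scipy.spatial.transform import Rotation as Ro
F=np.array([569.7,6.7]);a=np.deg2rad(-10.52);E=np.array([[np.cos(a),np.sin(a)],[-np.sin(a),np.cos(a)]])
s=r.sense();R=Ro.from_euler('xyz',s['tcp_rot']).as_matrix();p=np.array(s['eef_pos'])
print("clock",round(s['clock'],2),"field",(E@(p[:2]-F)).round(1),"z",p[2].round(1),"F",np.round(s['contact_force'],1),"op",s['opening'])
fx,fy,z,yaw=map(float,sys.argv[1:5])
t=np.r_[np.array([fx,fy])@E+F,z];G=Ro.from_euler('xyz',[np.pi,0,a+np.pi+np.deg2rad(yaw)]).as_matrix()
print("shift/200",(R.T@(t-p)/200).round(3),"turn/pi",(Ro.from_matrix(R.T@G).as_rotvec()/np.pi).round(3))
E
python3 -m inch '[[[-0.9,-0.63,0,0,0,0],[-0.9,-0.63,0,0,0,0],[-0.9,-0.63,0,0,0,0],[-0.9,-0.63,0,0,0,0],[-0.9,-0.63,0,0,0,0],[-0.9,-0.63,0,0,0,0]]]' 0
python3 -m inch '[[[-0.9,-0.63,0,0,0,0],[-0.9,-0.63,0,0,0,0],[-0.9,-0.63,0,0,0,0],[-0.9,-0.63,0,0,0,0],[-0.9,-0.63,0,0,0,0],[-0.9,-0.63,0,0,0,0]]]'
python3 go.py 5 8 230 0
```

```text
clock: 0.6
eef_pos: [380.4, 366.6, 230.9]
tcp_rot: [-3.139, 0.001, 2.69]
contact_force: [0.6, -0.3, -0.4]
opening: 0.506
grasp_force: 0.0
clock: 1.1
eef_pos: [488.3, 175.4, 231.2]
tcp_rot: [-3.141, 0.001, 2.69]
contact_force: [-0.2, 0.2, 0.3]
opening: 0.498
grasp_force: 0.0
clock 1.1 field [-110.8  151. ] z 231.2 F [-0.2  0.2  0.3] op 0.4981978010222828
shift/200 [-0.748 -0.536  0.008] turn/pi [-0.     0.    -0.085]
```

```bash
python3 -m inch '[[[-0.75,-0.535,0,0,0,-0.085],[-0.75,-0.535,0,0,0,-0.085],[-0.75,-0.535,0,0,0,-0.085],[-0.75,-0.535,0,0,0,-0.085],[-0.75,-0.535,0,0,0,-0.085],[-0.75,-0.535,0,0,0,-0.085],[-0.75,-0.535,0,0,0,-0.085]]]'
python3 go.py 5 8 9 0
python3 - <<'E'
from h import *
cv2.imwrite("pics/w1.png",r.grab_frame("wrist")[:,:,::-1])
E
```

```text
clock: 1.68
eef_pos: [575.1, 17.0, 230.7]
tcp_rot: [3.141, -0.001, 2.956]
contact_force: [0.5, -0.3, -0.8]
opening: 0.503
grasp_force: 0.0
clock 1.68 field [ 3.5 11.1] z 230.7 F [ 0.5 -0.3 -0.8] op 0.5028664349453538
shift/200 [-0.009 -0.016  1.109] turn/pi [ 0.    -0.    -0.001]
```

View pics/w1.png

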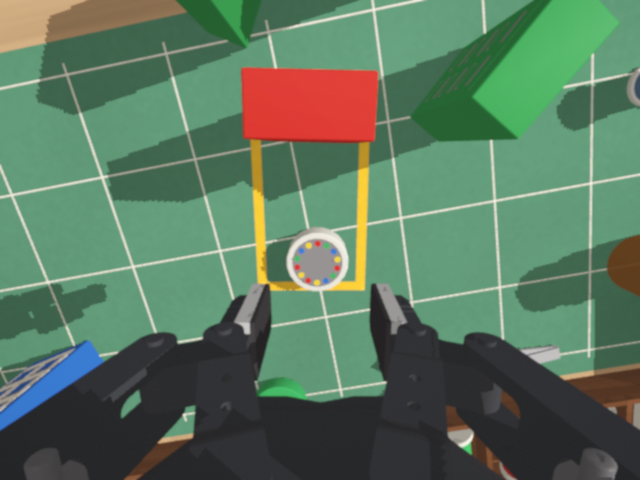

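The wrist view shows the tin at (318,260) between tape lines at x≈262 and 363. The carton's back top edge is at y≈140, nearly parallel to the tape.

Run:
```python
from h import *
from scipy.spatial.transform import Rotation as Ro
F=np.array([569.7,6.7]);a=np.deg2rad(-10.52);E=np.array([[np.cos(a),np.sin(a)],[-np.sin(a),np.cos(a)]])
c=r.camera_info("wrist");M=np.array(c["mount"]);print(M.round(2))
s=r.sense();T=np.eye(4);T[:3,:3]=Ro.from_euler('xyz',s['tcp_rot']).as_matrix();T[:3,3]=s['eef_pos'];W=T@M
for n,u,v,z in[("tin",318,258,28),("cl",376,141,150),("cr",245,139,150),("tape corner",262,288,0),("tapec2",366,288,0)]:
    d=W[:3,:3]@np.linalg.inv(c["K"])@[u,v,1];X=W[:3,3]+d*(z-W[2,3])/d[2];print(n,E@(X[:2]-F))
```

```text
[[   0.     -0.97   -0.26   65.76]
 [   1.      0.      0.      0.91]
 [  -0.     -0.26    0.97 -142.71]
 [   0.      0.      0.      1.  ]]
tin [48.94801453 11.13045422]
cl [-65.20199508  47.03578463]
cr [-66.28377429 -32.53513834]
tape corner [ 93.76330629 -52.52464232]
tapec2 [93.67538756 65.41685455]
```

```bash
python3 -m inch '[[[0.01,-0.015,0.2,0,0.056,0],[0.01,-0.015,0.4,0,0.056,0],[0.01,-0.015,0.6,0,0.056,0],[0.01,-0.015,0.8,0,0.056,0],[0.01,-0.015,0.9,0,0.056,0],[0.01,-0.015,0.9,0,0.056,0],[0.01,-0.015,0.9,0,0.056,0]]]'
python3 go.py 2 7 9 0
```

```text
clock: 2.32
eef_pos: [571.3, 16.5, 50.8]
tcp_rot: [-3.141, -0.179, 2.96]
contact_force: [0.4, 0.0, 0.5]
opening: 0.497
grasp_force: 0.0
clock 2.32 field [-0.2  9.9] z 50.8 F [0.4 0.  0.5] op 0.4967180326368145
shift/200 [-0.048 -0.014  0.204] turn/pi [-0.    -0.057  0.001]
```

```bash
python3 -m inch '[[[-0.02,-0.014,0.1,0,0,0],[-0.048,-0.014,0.204,0,0,0],[-0.048,-0.014,0.204,0,0,0],[-0.048,-0.014,0.204,0,0,0]]]'
python3 -m inch '[[[-0.0246,0,-0.0044,0,0,0],[-0.0492,0,-0.0088,0,0,0],[-0.0738,0,-0.0132,0,0,0],[-0.0984,0,-0.0176,0,0,0],[-0.123,0,-0.022,0,0,0],[-0.1476,0,-0.0264,0,0,0]]]'
python3 go.py 102 7 9 0
python3 - <<'E'
from h import *
cv2.imwrite("pics/w2.png",r.grab_frame("wrist")[:,:,::-1])
E
```

```text
clock: 2.65
eef_pos: [574.7, 12.6, 11.0]
tcp_rot: [3.141, -0.175, 2.959]
contact_force: [-0.6, -0.0, 0.4]
opening: 0.502
grasp_force: 0.0
clock: 3.15
eef_pos: [604.2, 6.5, 9.9]
tcp_rot: [3.142, -0.176, 2.959]
contact_force: [-1.7, 0.2, 3.6]
opening: 0.499
grasp_force: 1.7
clock 3.15 field [33.9  6.1] z 9.9 F [-1.7  0.2  3.6] op 0.4985317369108016
shift/200 [-0.336  0.004 -0.055] turn/pi [-0.    -0.056  0.   ]
```

View pics/w2.png

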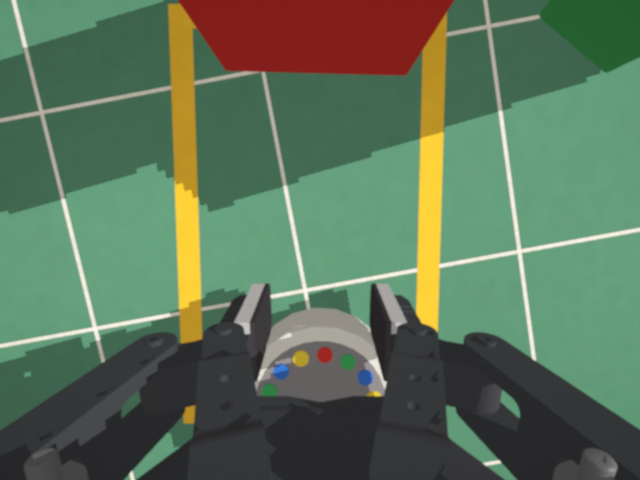

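The tin sits cradled between the fingers (arc near (320,310)), flat on the mat. I'll keep pushing.

```bash
python3 -m inch '[[[-0.0246,0,-0.0044,0,0,0],[-0.0492,0,-0.0088,0,0,0],[-0.0738,0,-0.0132,0,0,0],[-0.0984,0,-0.0176,0,0,0],[-0.123,0,-0.022,0,0,0],[-0.1476,0,-0.0264,0,0,0],[-0.1722,0,-0.0308,0,0,0],[-0.1968,0,-0.0352,0,0,0]]]'
python3 -m inch '[[[-0.0246,0,-0.0044,0,0,0],[-0.0492,0,-0.0088,0,0,0],[-0.0738,0,-0.0132,0,0,0],[-0.0984,0,-0.0176,0,0,0],[-0.123,0,-0.022,0,0,0],[-0.1476,0,-0.0264,0,0,0],[-0.16,0,-0.0286,0,0,0],[-0.16,0,-0.0286,0,0,0]]]'
python3 go.py 90 7 9 0
python3 - <<'E'
from h import *
cv2.imwrite("pics/top2.png",cv2.resize(r.grab_frame("top")[120:380,200:460,::-1],(600,600)))
E
```

```text
clock: 3.87
eef_pos: [643.5, -0.8, 9.5]
tcp_rot: [-3.142, -0.176, 2.959]
contact_force: [-2.3, 0.3, 1.3]
opening: 0.497
grasp_force: 1.2
clock: 4.53
eef_pos: [675.8, -6.7, 9.5]
tcp_rot: [3.142, -0.175, 2.959]
contact_force: [-0.2, 0.4, -0.1]
opening: 0.5
grasp_force: 0.1
clock 4.53 field [106.7   6.2] z 9.5 F [-0.2  0.4 -0.1] op 0.5002996514038992
shift/200 [0.082 0.004 0.017] turn/pi [ 0.    -0.056  0.   ]
```

View pics/top2.png

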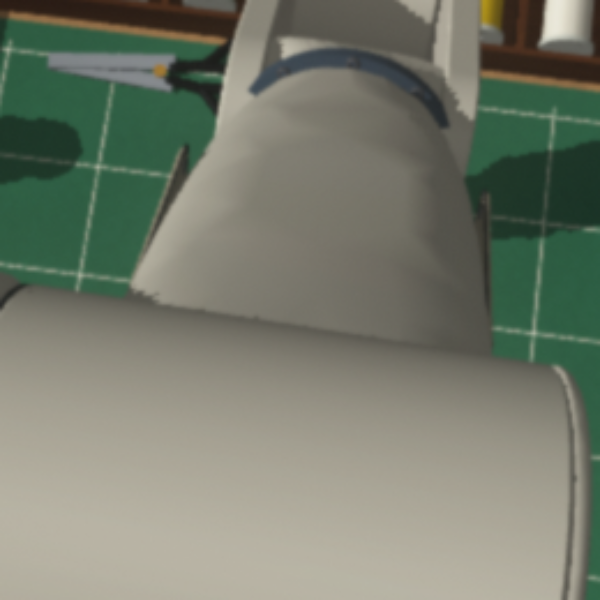

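The arm hides the tin here. I'll back off, rise and level the tool, then move behind the carton and look again.

```bash
python3 -m inch '[[[0.05,0,0.01,0,0,0],[0.1,0,0.02,0,0,0],[0.1,0,0.02,0,0,0]]]'
python3 -m inch '[[[0.035,0,-0.2,0,0,0],[0.07,0,-0.4,0,0,0],[0.1,0,-0.6,0,0,0],[0.14,0,-0.8,0,0,0],[0.17,0,-0.98,0,0,0],[0.17,0,-0.98,0,0,0],[0.17,0,-0.98,0,0,0]]]'
python3 go.py -150 2 230 -1.5
```

```text
clock: 4.83
eef_pos: [652.9, -2.6, 8.8]
tcp_rot: [-3.141, -0.178, 2.959]
contact_force: [-0.7, -0.1, -0.2]
opening: 0.499
grasp_force: 0.0
clock: 5.42
eef_pos: [657.6, -3.1, 211.1]
tcp_rot: [3.141, -0.17, 2.959]
contact_force: [-0.8, -0.5, -1.2]
opening: 0.496
grasp_force: 0.0
clock 5.42 field [88.3  6.4] z 211.1 F [-0.8 -0.5 -1.2] op 0.49567497886826056
shift/200 [ 1.19  -0.021  0.109] turn/pi [-0.    -0.054  0.009]
```

```bash
python3 -m inch '[[[0.6,-0.01,0.05,0,-0.055,0.009],[0.6,-0.01,0.05,0,-0.055,0.009],[0.6,-0.01,0.05,0,-0.055,0.009],[0.6,-0.01,0.05,0,-0.055,0.009],[0.6,-0.01,0.05,0,-0.055,0.009]]]'
python3 go.py -150 2 230 -1.5
python3 - <<'E'
from h import *
cv2.imwrite("pics/w3.png",r.grab_frame("wrist")[:,:,::-1])
E
```

```text
clock: 5.83
eef_pos: [534.8, 17.1, 218.3]
tcp_rot: [-3.139, -0.005, 2.932]
contact_force: [0.2, -0.1, -1.0]
opening: 0.5
grasp_force: 0.0
clock 5.83 field [-36.2   3.9] z 218.3 F [ 0.2 -0.1 -1. ] op 0.4999127202463105
shift/200 [ 0.569 -0.025 -0.055] turn/pi [-0.001 -0.002 -0.   ]
```

```bash
python3 -m inch '[[[0.57,-0.02,-0.05,0,0,0],[0.57,-0.02,-0.05,0,0,0],[0.57,-0.02,-0.05,0,0,0],[0.57,-0.02,-0.05,0,0,0],[0.57,-0.02,-0.05,0,0,0],[0.57,-0.02,-0.05,0,0,0]]]'
python3 go.py -150 2 120 -1.5
python3 - <<'E'
from h import *
w=r.grab_frame("wrist");t=r.grab_frame("scene")
cv2.imwrite("pics/b.png",np.hstack([cv2.resize(w,(400,300)),cv2.resize(t[160:400,200:520],(400,300))])[:,:,::-1])
E
```

```text
clock: 6.38
eef_pos: [427.2, 36.7, 229.8]
tcp_rot: [-3.139, -0.002, 2.931]
contact_force: [0.3, 0.5, -0.0]
opening: 0.496
grasp_force: 0.0
clock 6.38 field [-145.6    3.5] z 229.8 F [ 0.3  0.5 -0. ] op 0.49647185213257816
shift/200 [ 0.021 -0.007  0.549] turn/pi [-0.001 -0.    -0.   ]
```

View pics/b.png

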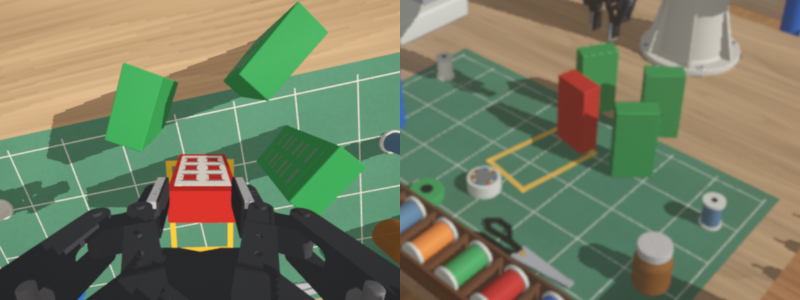

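```bash
python3 - <<'E'
from h import *
F=np.array([569.7,6.7]);a=np.deg2rad(-10.52);E=np.array([[np.cos(a),np.sin(a)],[-np.sin(a),np.cos(a)]])
print("tin field",E@(ray("scene",[(267.2,300.8)],28)[0]-F))
E
python3 -m inch '[[[0.01,-0.007,0.18,0,0,0],[0.01,-0.007,0.36,0,0,0],[0.01,-0.007,0.52,0,0,0],[0.01,-0.007,0.55,0,0,0],[0.01,-0.007,0.55,0,0,0]]]'
python3 -m inch '[[[-0.03,0,0,0,0,0],[-0.06,0,0,0,0,0],[-0.09,0,0,0,0,0],[-0.11,0,0,0,0,0],[-0.125,0,0,0,0,0],[-0.14,0,0,0,0,0],[-0.155,0,0,0,0,0],[-0.17,0,0,0,0,0]]]'
python3 go.py -86 2 120 -1.5
```

```text
tin field [146.43401922  11.81328257]
clock: 6.9
eef_pos: [421.8, 35.4, 117.8]
tcp_rot: [-3.138, -0.008, 2.93]
contact_force: [-0.3, -0.2, -1.1]
opening: 0.498
grasp_force: 0.0
clock: 7.57
eef_pos: [456.0, 28.4, 119.6]
tcp_rot: [-3.139, -0.003, 2.931]
contact_force: [-1.3, 0.1, -0.6]
opening: 0.5
grasp_force: 0.2
clock 7.57 field [-115.8    0.6] z 119.6 F [-1.3  0.1 -0.6] op 0.4996259078306363
shift/200 [-0.149  0.011 -0.003] turn/pi [-0.001 -0.001 -0.   ]
```

```bash
python3 -m inch '[[[-0.013,0,0,0,0,0],[-0.026,0,0,0,0,0],[-0.039,0,0,0,0,0],[-0.052,0,0,0,0,0],[-0.065,0,0,0,0,0],[-0.078,0,0,0,0,0],[-0.091,0,0,0,0,0],[-0.104,0,0,0,0,0]]]'
python3 -m inch '[[[-0.013,0,0,0,0,0],[-0.026,0,0,0,0,0],[-0.039,0,0,0,0,0],[-0.052,0,0,0,0,0],[-0.065,0,0,0,0,0],[-0.078,0,0,0,0,0],[-0.091,0,0,0,0,0],[-0.104,0,0,0,0,0]]]'
python3 -m inch '[[[-0.01,0,0,0,0,0],[0,0,0,0,0,0],[0,0,0,0,0,0],[0.02,0,0,0,0,0],[0.05,0,0,0,0,0],[0.05,0,0,0,0,0],[0.05,0,0,0,0,0]]]'
python3 go.py -150 2 230 -1.5
python3 - <<'E'
from h import *
w=r.grab_frame("wrist");t=r.grab_frame("scene")
cv2.imwrite("pics/b2.png",np.hstack([cv2.resize(w,(400,300)),cv2.resize(t[160:400,200:520],(400,300))])[:,:,::-1])
E
```

```text
clock: 8.23
eef_pos: [476.4, 24.1, 119.4]
tcp_rot: [-3.139, -0.003, 2.931]
contact_force: [0.1, -0.4, 0.5]
opening: 0.501
grasp_force: 0.1
clock: 8.9
eef_pos: [496.7, 19.7, 119.3]
tcp_rot: [-3.139, -0.003, 2.931]
contact_force: [-0.3, -0.6, -0.4]
opening: 0.505
grasp_force: 0.0
clock: 9.48
eef_pos: [486.1, 22.0, 119.4]
tcp_rot: [-3.139, -0.003, 2.931]
contact_force: [0.1, 1.0, 0.9]
opening: 0.498
grasp_force: 0.0
clock 9.48 field [-85.   -0.2] z 119.4 F [0.1 1.  0.9] op 0.49795852153139397
shift/200 [ 0.327  0.001 -0.552] turn/pi [-0.001 -0.001 -0.   ]
```

View pics/b2.png

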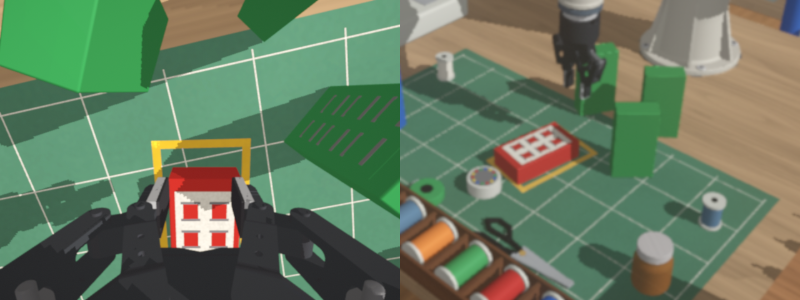

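The carton has fallen window side up, inside the tape. I'll raise the arm and swing it clear for a top view.

```bash
python3 -m inch '[[[0,0,-0.2,0,0,0],[0,0,-0.4,0,0,0],[0,0,-0.6,0,0,0],[0,0.2,-0.6,0,0,0],[0,0.4,-0.6,0,0,0],[0,0.6,-0.6,0,0,0],[0,0.8,-0.6,0,0,0],[0,1,-0.6,0,0,0]]]'
python3 -m inch '[[[0,0.2,0,0,0,0],[0,0.4,0,0,0,0],[0,0.6,0,0,0,0],[0,0.8,0,0,0,0],[0,1,0,0,0,0],[0,1,0,0,0,0]]]'
python3 - <<'E'
from h import *
F=np.array([569.7,6.7]);a=np.deg2rad(-10.52);E=np.array([[np.cos(a),np.sin(a)],[-np.sin(a),np.cos(a)]])
t=r.grab_frame("top")[:,:,::-1].copy();im=cv2.resize(t[170:350,240:420],(600,600),interpolation=2);k=600/180
fc=np.c_[np.array([[95,60],[95,-60],[-95,-60],[-95,60]])@E+F,np.zeros(4)]
cv2.polylines(im,[np.int32((proj("top",fc)-[240,170]+.5)*k)],True,(255,0,255),1)
cv2.imwrite("pics/t3.png",im)
E
```

```text
clock: 10.25
eef_pos: [529.2, 219.6, 239.2]
tcp_rot: [-3.139, -0.002, 2.93]
contact_force: [0.7, -0.3, 1.2]
opening: 0.499
grasp_force: 0.0
clock: 10.75
eef_pos: [571.4, 419.9, 237.6]
tcp_rot: [3.141, -0.003, 2.934]
contact_force: [-1.0, -2.0, -0.3]
opening: 0.501
grasp_force: 0.0
```

View pics/t3.png

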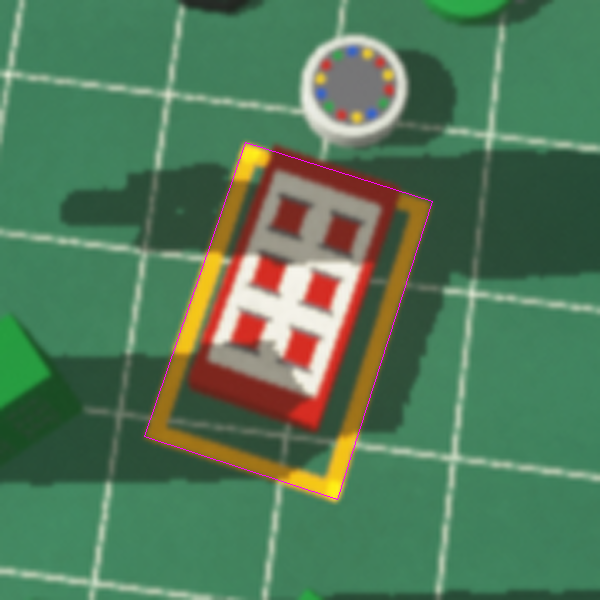

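The far-end corners at crop (275,148) and (398,192) are close to the outer tape line, so I'm computing the margin.

Run:
```python
from h import *
F=np.array([569.7,6.7]);a=np.deg2rad(-10.52);E=np.array([[np.cos(a),np.sin(a)],[-np.sin(a),np.cos(a)]])
f=lambda uv,z:((ray("top",np.array(uv)/(600/180)+[240,170]-.5,z)-F)@E.T).round(1)
print("far, z40",f([[275,148],[398,192]],40));print("near z0",f([[190,388],[320,430]],0));print("near z40",f([[208,360],[320,397]],40))
print("tin",f([[354,84]],28),r.sense()['clock'])
```

```text
far, z40 [[ 87.   38. ]
 [ 83.9 -39. ]]
near z0 [[-59.3  43.8]
 [-59.1 -37.6]]
near z40 [[-45.1  35.4]
 [-45.5 -32.4]]
tin [[142.7   6.3]] 10.8
```

```bash
python3 -c "
from rig import r
print(r.sign_off())"
```

```text
the job is handed in; nothing more can be done
None
```

I handed the job in at about 11 s: the tin slid out upright and stands about 15 mm clear of the tape, then the red carton fell onto its back in the field, window side up, an estimated 4–9 mm inside the outer tape edge at its far end.

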